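# Hang a gas sample cylinder on the stand by its safety hook

## Task

Take the gas sample cylinder with the safety hook out of the white rack and hang it on the stand's cross rod: push the hook's mouth down over the rod until the rod is fully home in the bend and the sprung latch has flipped shut behind it. Then pull the cylinder up gently so that the shut latch bears on the rod, to prove that it holds, let it down again and leave it hanging at rest. Push with feel, never harder than 40 N or the clamp slips, and leave everything else where it is.

Things in the scene. Friction and masses are not known exactly. Their poses are not given: they have to be found in the camera images.
- cyl: Gas sample cylinder to hang: 0.55 kg, 240 mm tall, upright in a rack bore. Origin: centre of underside; z up; x to the hook's nose side, y along the hook's thickness. Steel body 40 mm across in a 42 mm rubber boot; brass valve block at z 90-103 mm with a black knob reaching 30 mm to +y; above it a dark steel hook like an upside-down U, then a carrying tab. Hung, its y lies along the rod.
- tab (a point): Grip point, middle of the carrying tab, 225 mm above the cylinder's origin, axes as cyl. Flat upright tab 36 mm wide (x), 14 mm thick (y), from the bend's top at z 204 mm up to z 240 mm. Close the fingers along y.
- hook_seat (a point): Where the rod's centre lies when fully home in the bend: 186 mm above the cylinder's origin, on its axis, axes as cyl. Hook: 14 mm thick plate; shank on the -x side (x -21.5 to -9.5 mm), bend of 9.5 mm inner radius, nose on the +x side (x 9.5 to 24 mm, flared tip) ending at z 154.5 mm. The mouth, 19 mm wide, opens downwards.
- gap (a point): Middle of the clear gap under the nose, 133 mm above the cylinder's origin, on its axis, axes as cyl. The gap is 43 mm high (z 111.5-154.5 mm), closed by the shank on the -x side, open to +x: the rod goes in here sideways from +x until it is under the mouth (x 0 to 2 mm), then the hook is lowered onto it.
- latch (a joint): Angle of the latch flap (rad): 0 shut, 1.45 folded up against the shank; under 0.15 counts as shut. It opens only inwards (up), against a spring: the rod needs about 8 to 18 N to push through, more than the cylinder's weight. It snaps shut beneath the rod only once the rod is within about 5 mm of home; then the rod has 15 mm of free play down to the flap.
- latch_plate: The sprung latch flap, bright steel, 17 mm long, 10 mm wide, 4 mm thick, across the mouth from shank to nose. Origin on its hinge line, at x = -8 mm, z = 163 mm in the cylinder's frame; x along the flap.
- stand: Fixed retort stand. Origin: centre of the underside of its black round base (170 mm across, 22 mm high); upright there 13 mm thick, 500 mm tall. A boss head on it holds the level cross rod: steel, 12 mm thick, along +y in the plane x = -25 mm, free from y = 20 to 224 mm, then a 15 mm rubber cap. Forces on the rod count as on the stand.
- rod_mark (a point): Hanging place on the cross rod at its nominal height: x = -25, y = 150, z = 225 mm in the stand's frame, axes as stand (rod along y). The rod's height was set by hand and is not measured: its centre lies up to 12 mm above or below this point. Hang the hook within 60 mm of it along the rod.
- rack: Fixed white rack block, 85 x 210 x 35 mm, with two 45 mm bores, 25 mm deep, at y = -55 and +55 mm. Origin: centre of its underside. Either bore may hold either cylinder.
- cyl_ring: The other sample cylinder, same body, with a plain closed ring on top instead of a hook, 139 mm tall, in the rack's other bore. Origin: centre of its underside. Leave it.
- jar: Clear jar with a red cap, 50 mm across, 68 mm tall; origin: centre of its underside. Leave it.
- amber: Amber bottle, 72 mm across, 170 mm tall; origin: centre of its underside. Leave it.
- tipbox: Pipette tip box, 86 x 122 x 87 mm; origin: centre of its underside. Leave it.
- pipette: Hand pipette lying down, 255 mm long, 28 mm high; origin: underside near its middle, x towards the tip. Leave it.
- tweezers: Steel tweezers lying flat, 120 mm long, 5 mm high; origin: underside of the middle. Leave them.
- spanner: Small spanner lying flat, 150 mm long; origin: underside near its middle. Leave it.
- slides: Small carton, 60 x 90 x 30 mm; origin: centre of its underside. Leave it.

How it is judged:
By the outcome, as a careful person would: the job done as asked, in the order asked, and still so for the second after the job is handed in, with the robot touching nothing.
It also fails if it takes over 54 s, if anything falls off the work surface, if the arm or the gripper's body presses on something with over 40 N, if the wrist force passes 120 N, or if a joint passes its speed limit or range.

## Robot

A 6-joint arm with a two-finger parallel gripper is mounted at the origin on the work surface. World frame = base frame: x ahead of the robot, y to its left, z up, the work surface at z = 0. Lengths are in m, angles in degrees, forces in N, time in s.
With the tool pointing down it reaches from about 0.375 to 0.925 m from the base axis. Payload 5.7 kg.
Tool frame: the origin (TCP) lies at the very end of the fingers, on their centre line; the grasp point (between the pads) lies 19 mm behind it; z points along the fingers, y is the line along which they close (so a half turn about z gives the same grasp; the last joint's range is limited). The gripper opens to 85 mm and grips with 20 to 120 N. Pads are 22 mm wide; open, the fingers measure 114 mm over their backs; the gripper's body (76 mm by 85 mm) begins 54 mm behind the grasp point. The pads swing forward as they close: fully open they stand 13 mm farther back than shut.
Start: joints at [-71.74, 20.558, 86.54, -0, 72.909, -6.595], TCP at [0.252, -0.544, 0.231] pointing down, gripper open.
Joint ranges: [-170.27, 170.27], [-57.76, 135], [12.27, 136.19], [-55.21, 235.2], [11.17, 155.16], [-170.74, 170.74]. Speed limits (degrees/s): [136.94, 136.94, 180, 180, 180, 180].

## Interface

Orientations are given as a 3x3 rotation matrix whose columns are the frame's x, y, z axes.
In Python, from rig import telemetry, vision, hand_in gives the robot as it stands.
- The arm moves only by the tool step_arm, never from a script. Its argument "commands" is a list that holds one entry, the list of rows, each a list of 7 numbers: the finger opening in cm, from 0 to 8.54, then the shift along the world's x, y, z in cm, then the turn, a rotation vector about the world's x, y, z in units of 8 degrees (1.0 is 8 degrees). A call has 1 to 20 rows; each row is the pose to reach, as a shift and turn from the pose commanded when the call began; what a row does not reach only later rows make up. A row lasts 1/10 s, in which the tool goes at most 50 mm and 8.59 degrees, less where a joint would pass 70% of its speed; a pose out of reach is approached as far as the arm can. A call with a gripper value outside its range is refused whole. The fingers move at their own pace and stop on an object; "newtons" is the grip in N (left out, the last holds). Time passes only in rows, so rows that repeat a pose let the fingers close. It gives the time, the measured TCP pose, the force, the opening and the grip force at its end, in the units of the state.
- telemetry.get_obs(): the state, without advancing time (a new reading comes with each control period).
- vision.snapshot(name): name is "scene" or "side" or "wrist"; returns the picture (480x640x3 uint8, red, green, blue); there is no depth.
- vision.get_calibration(name): a dict with "fx", "fy", "cx", "cy" (pixels), "k1" (the pictures are not rectified: a ray, as slopes to the right and down, at radius r is drawn at 1 + k1 r^2 times it, then the intrinsics apply), "extrinsics" (4x4, takes a point from world to camera coordinates); the wrist camera has in their place "hand_eye" (4x4, takes a point from camera to tool coordinates, whose origin is the TCP and whose axes are the flange's). Camera axes: x right, y up, looking along -z (the intrinsics and any distortion apply to the point x, -y, -z); pixel columns grow to the right and rows downward; lengths in m; the calibration is good to about 2 mm. A picture is of the moment at which its call begins: read the wrist's pose just before it. get_calibration takes no time and is no camera call.
- hand_in(): hands the job in; it is judged then, once.
Trained networks look in the newest picture that a camera, given by its name, has taken for a name from the list of things; names that differ only in an ending like _2 or _b are one class to them, and where a whole thing is asked for, a point or a joint stands for the part that bears it (a point fixed in the world has none). Each returns a list of dicts, best first, with "score" (0 to 1); they miss things now and then, are a little off and sometimes report something else, mostly with a low value. They report only what shows in the picture. A call takes as long as a camera call.
- vision.search_frame(camera, target): "bbox" ([left, top, right, bottom] in pixels, round what is visible of it).
The state is a dict: "clock": time; "joints": joint angles; "dq": joint speeds; "joint_efforts": joint torques, N m; "ee_pos": TCP position; "orientation": TCP orientation; "wrist_force": force on the tool from outside, world axes, zero at the start; "moment": the same for the moment, N m; "opening": opening from 0.0 (shut) to 1.0 (fully open); "grasp_force": force on a finger pad.
Only numpy, scipy, OpenCV 4.12 (cv2) and the standard library are available. Lean on these libraries where they do the work, as an engineer would, in place of code of your own. Each camera call takes 0.05 s, during which the arm holds its last target. There are 200 camera calls.

## Working session

There is one attempt and no reset: what is moved stays moved. The work goes in short steps, Python scripts to look and compute and a tool call to move; the robot and the scene stay as the last step left them, time stands still between calls to the robot, and variables do not carry over. Pictures are saved under pics/ and viewed, at most 10 in all, crops included, and the job is handed in when it is done.

Besides the shell and the picture viewer there is one more tool, called after "Call:" as name(argument=value, ...), one argument or row to a line, values as JSON. step_arm: Moves the arm, as the interface text tells. Its arguments: {"type":"object","properties":{"commands":{"type":"array","items":{"type":"array","items":{"type":"array","items":{"type":"number"}}}},"newtons":{"type":"number"}},"required":["commands"]}

```bash
mkdir -p pics
cat > h.py <<'E'
import numpy as np, cv2
from rig import telemetry, vision
def snap(n,f=None):
    im=vision.snapshot(n)
    if f: cv2.imwrite('pics/'+f,cv2.cvtColor(im,cv2.COLOR_RGB2BGR))
    return im
def cam(n):
    c=vision.get_calibration(n)
    if 'extrinsics' in c: E=np.array(c['extrinsics'])
    else:
        o=telemetry.get_obs();T=np.eye(4);T[:3,:3]=o['orientation'];T[:3,3]=o['ee_pos']
        E=np.linalg.inv(T@np.array(c['hand_eye']))
    return c,E
def proj(C,p):
    c,E=C;q=E[:3,:3]@np.array(p,float)+E[:3,3];s=np.array([q[0],-q[1]])/-q[2];s=s*(1+c['k1']*(s@s))
    return np.array([c['fx']*s[0]+c['cx'],c['fy']*s[1]+c['cy']])
def ray(C,uv):
    c,E=C;d=np.array([(uv[0]-c['cx'])/c['fx'],(uv[1]-c['cy'])/c['fy']]);s=d.copy()
    for _ in range(20): s=d/(1+c['k1']*(s@s))
    R=E[:3,:3];v=R.T@np.array([s[0],-s[1],-1]);return -R.T@E[:3,3],v/np.linalg.norm(v)
def atz(C,uv,z):
    o,v=ray(C,uv);return o+v*(z-o[2])/v[2]
def tri(C1,u1,C2,u2):
    o1,v1=ray(C1,u1);o2,v2=ray(C2,u2)
    t=np.linalg.lstsq(np.c_[v1,-v2],o2-o1,rcond=None)[0];a=o1+v1*t[0];b=o2+v2*t[1]
    return (a+b)/2,np.linalg.norm(a-b)
E
python3 - <<'E'
from h import *
np.set_printoptions(precision=3,suppress=True)
for n in ['scene','side']:
    snap(n,n+'0.png');c,e=cam(n);print(n,c['fx'],c['k1'],(-e[:3,:3].T@e[:3,3]))
    for t in ['cyl','tab','cyl_ring','stand','rack','jar','amber','tipbox','latch_plate','pipette','slides']:
        print(t,[(np.round(d['bbox']).astype(int).tolist(),round(d['score'],2)) for d in vision.search_frame(n,t)[:2]])
o=telemetry.get_obs();print(o['clock'],o['orientation'],o['wrist_force'])
E
```

```text
scene 512.6185462868636 -0.030499254954758307 [ 1.247 -0.721  0.883]
cyl [([322, 189, 335, 262], 0.7)]
tab [([318, 190, 336, 262], 0.64)]
cyl_ring [([342, 205, 352, 244], 0.73)]
stand [([161, 186, 270, 429], 0.86)]
rack [([307, 232, 366, 279], 0.78), ([317, 190, 340, 264], 0.62)]
jar [([351, 315, 391, 342], 0.68), ([340, 300, 360, 329], 0.62)]
amber [([410, 197, 437, 256], 0.79), ([336, 194, 381, 220], 0.49)]
tipbox [([368, 256, 425, 316], 0.85)]
latch_plate [([207, 295, 217, 312], 0.71)]
pipette [([336, 194, 382, 221], 0.6), ([342, 206, 350, 244], 0.41)]
slides [([353, 316, 392, 340], 0.72), ([323, 188, 336, 264], 0.64)]
side 460.7739117279894 -0.09112745674414813 [ 0.401 -0.57   0.901]
cyl [([287, 180, 306, 261], 0.57)]
tab []
cyl_ring [([271, 188, 292, 227], 0.68)]
stand [([341, 284, 461, 478], 0.7)]
rack [([261, 210, 325, 277], 0.63)]
jar [([378, 263, 397, 296], 0.58)]
amber [([322, 137, 344, 194], 0.91)]
tipbox [([356, 197, 409, 255], 0.55)]
latch_plate []
pipette [([182, 184, 272, 201], 0.98)]
slides []
1.2 [[ 0.907  0.42   0.   ]
 [ 0.42  -0.907  0.   ]
 [ 0.    -0.    -1.   ]] [-0.148  0.647 -0.601]
```

View pics/scene0.png

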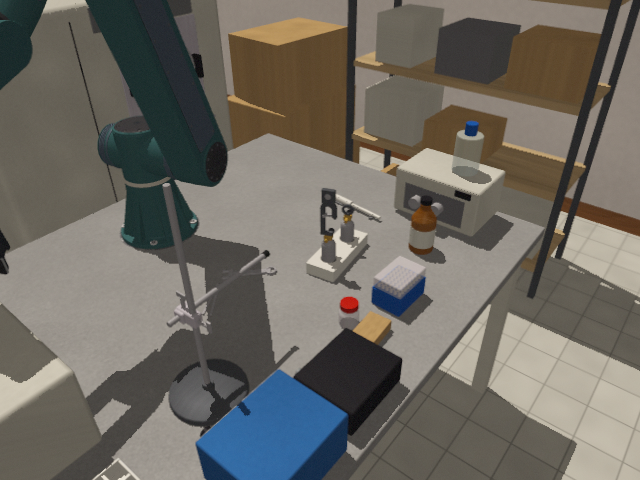

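View pics/side0.png

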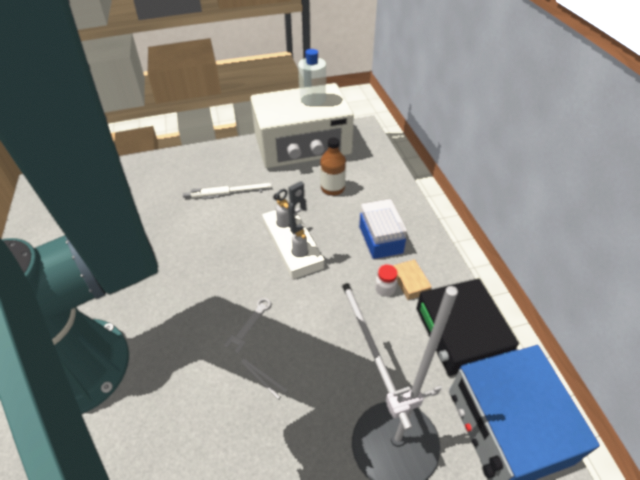

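The scene view shows the hooked cylinder in the near bore (328,190–262), the ring cylinder behind it at (347,225), the stand base at (208,392), and the rod running from (190,318) to its cap at (268,253). In the side view the rod runs from (402,400) to (347,287) and the hook top is at (297,185). I'll enlarge both views to get accurate pixels.

```bash
python3 - <<'E'
import cv2,numpy as np
a=cv2.imread('pics/scene0.png');b=cv2.imread('pics/side0.png')
def cr(im,x,y,w,h,s): return cv2.resize(im[y:y+h,x:x+w],None,fx=s,fy=s,interpolation=cv2.INTER_CUBIC)
L=np.vstack([cr(a,300,180,80,100,3.7)[:, :296],]);
t1=cr(a,300,180,80,60*2-20,3);t2=cr(a,155,180,130,100,3)
b1=cr(b,255,170,80,110,2.7);b2=cr(b,320,275,150,110,2.7)
t=np.hstack([t1,t2])[:300];u=np.hstack([b1,b2]);W=max(t.shape[1],u.shape[1])
pad=lambda i:np.pad(i,((0,0),(0,W-i.shape[1]),(0,0)))
o=np.vstack([pad(t),pad(u)]);print(o.shape,t1.shape,b1.shape);cv2.imwrite('pics/m1.png',o)
E
python3 - <<'E'
from h import *
np.set_printoptions(precision=3,suppress=True)
S,D=cam('scene'),cam('side')
for n,u,v in [('base',(208,392),(397,447)),('uptop',(169,186),(451,291)),('cap',(268,253),(347,287)),('boss',(190,318),(402,400)),('hooktop',(328,190),(297,184))]:
    print(n,*tri(S,u,D,v))
E
```

```text
(597, 630, 3) (300, 240, 3) (297, 216, 3)
base [ 0.612 -0.331  0.001] 0.0007964472585773763
uptop [ 0.613 -0.323  0.494] 0.0005487523738013959
cap [ 0.578 -0.091  0.212] 0.0013192335951173347
boss [ 0.597 -0.323  0.204] 0.006783039391602538
hooktop [0.544 0.168 0.248] 0.006733510523288942
```

View pics/m1.png

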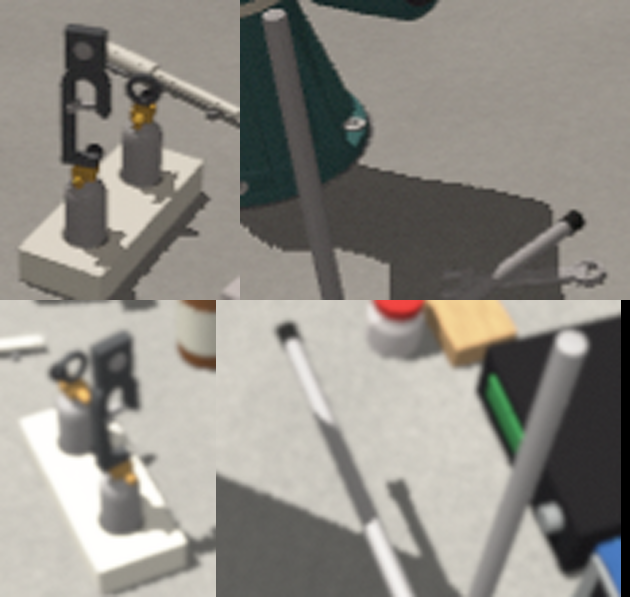

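The crop shows the hook's nose with latch on the right in the scene view (about (335,212)), the knob by (332,230), and the rod cap at (268,253) and (347,287). The stand comes out at about (0.612,-0.331) with roughly 2° yaw and the tab top at about (0.544,0.168,0.245), which agrees with the sizes given. Next I'll plan a wrist view.

Run:
```python
from h import *
np.set_printoptions(precision=3,suppress=True)
c=vision.get_calibration('wrist');H=np.array(c['hand_eye']);print(c['fx'],c['cx'],c['cy'],c['k1']);print(H)
R=np.array(telemetry.get_obs()['orientation'])
S,D=cam('scene'),cam('side')
# rack top corners in scene crop (x3, off 300,180) z=.035
for uv in [(20,250),(103,278),(203,160)]: print('rackS',atz(S,(300+uv[0]/3,180+uv[1]/3),.035))
for uv in [(20,420),(100,578),(186,545)]: print('rackD',atz(D,(255+uv[0]/2.7,170+(uv[1]-300)/2.7),.035))
# tab top corners z=.25
for uv in [(67,27),(106,31)]: print('tabS',atz(S,(300+uv[0]/3,180+uv[1]/3),.25))
for uv in [(92,345),(130,335)]: print('tabD',atz(D,(255+uv[0]/2.7,170+(uv[1]-300)/2.7),.25))
for p in [(.54,.165,.40),(.50,.10,.40),(.47,.13,.40)]:
  T=np.eye(4);T[:3,:3]=R;T[:3,3]=p;E=np.linalg.inv(T@H);print(p,proj((c,E),(.54,.165,.25)),proj((c,E),(.54,.165,.0)))
```

```text
360.3620172838748 323.0819705581752 241.7374319015631 -0.021903331936330143
[[-0.001  0.956  0.294  0.075]
 [ 1.     0.001 -0.     0.   ]
 [-0.001  0.294 -0.956 -0.142]
 [ 0.     0.     0.     1.   ]]
rackS [0.516 0.108 0.035]
rackS [0.6   0.122 0.035]
rackS [0.563 0.329 0.035]
rackD [0.475 0.32  0.035]
rackD [0.508 0.105 0.035]
rackD [0.592 0.122 0.035]
tabS [0.534 0.156 0.25 ]
tabS [0.564 0.17  0.25 ]
tabD [0.527 0.168 0.25 ]
tabD [0.559 0.171 0.25 ]
(0.54, 0.165, 0.4) [322.368 224.358] [322.574 182.998]
(0.5, 0.1, 0.4) [268.583 145.883] [293.44  139.054]
(0.47, 0.13, 0.4) [319.223 126.334] [320.891 128.494]
```

Call:
step_arm(
  commands=[
    [[8.5, 1, 2, 4, 0, 0, 0], [8.5, 2.5, 6, 7, 0, 0, 0], [8.5, 4.5, 10.5, 8, 0, 0, 0], [8.5, 6.3, 15, 9, 0, 0, 0], [8.5, 8, 19.5, 10, 0, 0, 0], [8.5, 10, 24, 11, 0, 0, 0], [8.5, 11.8, 28.5, 12, 0, 0, 0], [8.5, 13.6, 33, 13, 0, 0, 0], [8.5, 15.4, 37.5, 14, 0, 0, 0], [8.5, 17.2, 42, 15, 0, 0, 0], [8.5, 19, 46.5, 16, 0, 0, 0], [8.5, 20.8, 51, 17, 0, 0, 0], [8.5, 22.6, 55.5, 17, 0, 0, 0], [8.5, 24.4, 60, 17, 0, 0, 0], [8.5, 26.2, 64.5, 17, 0, 0, 0], [8.5, 28.8, 70.4, 17, 0, 0, 0], [8.5, 28.8, 70.4, 17, 0, 0, 0], [8.5, 28.8, 70.4, 17, 0, 0, 0], [8.5, 28.8, 70.4, 17, 0, 0, 0], [8.5, 28.8, 70.4, 17, 0, 0, 0]],
  ],
)

```text
clock: 3.2
ee_pos: [0.5397, 0.1582, 0.4014]
orientation: [[0.908, 0.419, -0.0], [0.419, -0.908, -0.001], [-0.0, 0.0, -1.0]]
wrist_force: [-1.0, -0.3, -0.8]
opening: 0.992
grasp_force: 0.0
```

Run:
```python
from h import *
np.set_printoptions(precision=4,suppress=True)
o=telemetry.get_obs();print(o['clock'],o['ee_pos'],o['orientation'][0],o['dq'])
snap('wrist','w1.png')
for t in ['tab','cyl','latch_plate','rack','cyl_ring']: print(t,[(np.round(d['bbox']).astype(int).tolist(),round(d['score'],2)) for d in vision.search_frame('wrist',t)[:2]])
```

```text
3.2 [0.5397 0.1582 0.4014] [ 0.9079  0.4191 -0.0002] [-0.457  -0.3147 -0.0309  0.2369 -0.0627  0.1819]
tab [([296, 164, 338, 235], 0.63)]
cyl [([291, 164, 341, 236], 0.73), ([327, 1, 454, 77], 0.4)]
latch_plate [([294, 164, 340, 236], 0.54)]
rack [([203, 114, 362, 218], 0.81)]
cyl_ring [([201, 146, 262, 183], 0.57)]
```

View pics/w1.png

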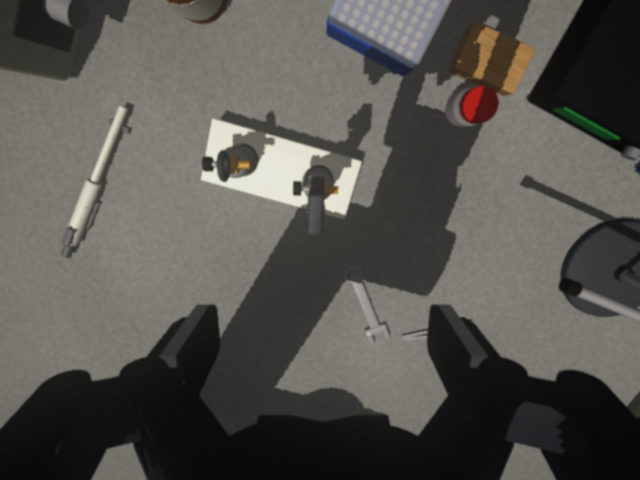

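The wrist view shows the rack at (203–362,114–218), the hook cylinder with its tab at about (316,180–234) and its knob at (297,188), and the rod's cap at (570,286). I'll enlarge the tab.

Run:
```python
import cv2
b=cv2.imread('pics/w1.png')[155:245,265:365]
b=cv2.convertScaleAbs(b,alpha=1.6,beta=10)
cv2.imwrite('pics/w1c.png',cv2.resize(b,None,fx=6,fy=6,interpolation=cv2.INTER_CUBIC))
```

```text
(no output)
```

View pics/w1c.png

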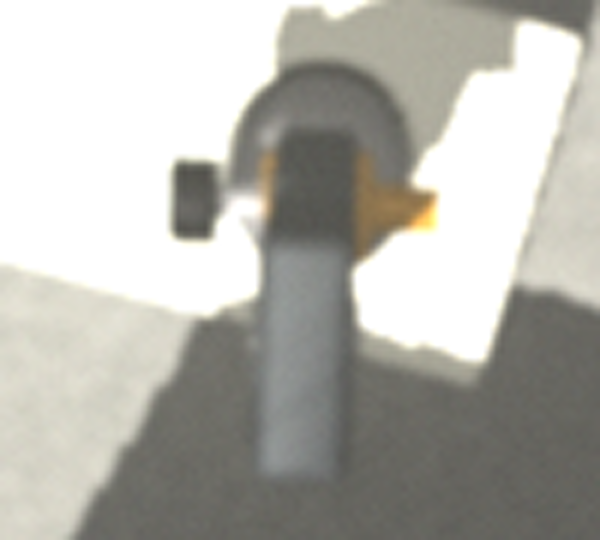

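The crop shows the tab's top face with corners at about (265,245), (353,245), (340,477) and (258,477) in crop pixels. The knob is on the left, so the cylinder's +x points up in the image.

Run:
```python
from h import *
np.set_printoptions(precision=4,suppress=True)
W=cam('wrist');f=lambda x,y:(265+x/6,155+y/6)
P=[atz(W,f(*q),.25) for q in [(265,245),(353,245),(340,477),(258,477)]]
for p in P: print(p)
c=sum(P)/4;print('tab',c)
a=(P[0]+P[1])/2;b=(P[2]+P[3])/2;d=a-b;print('len',np.linalg.norm(d),'yaw',np.degrees(np.arctan2(d[1],d[0])),'w',np.linalg.norm(P[0]-P[1]))
print('boot centre-ish body top', atz(W,f(322,135),.10))
S,D=cam('scene'),cam('side')
print('projS',proj(S,c),proj(D,c))
print('cap wrist z=.213', atz(W,(570,286),.213))
```

```text
[0.5572 0.1787 0.25  ]
[0.5622 0.1677 0.25  ]
[0.5315 0.1556 0.25  ]
[0.5266 0.1661 0.25  ]
tab [0.5444 0.167  0.25  ]
len 0.03304186135806869 yaw 21.99870518529351 w 0.012038682580782521
boot centre-ish body top [0.5566 0.1717 0.1   ]
projS [328.3694 188.4948] [297.1924 185.3947]
cap wrist z=.213 [ 0.5777 -0.099   0.213 ]
```

Call:
step_arm(
  commands=[
    [[8.5, 0.44, 0.7, 0, 0, 0, -0.35], [8.5, 0.44, 0.7, -3, 0, 0, -0.35], [8.5, 0.44, 0.7, -6, 0, 0, -0.35], [8.5, 0.44, 0.7, -9, 0, 0, -0.35], [8.5, 0.44, 0.7, -12, 0, 0, -0.35], [8.5, 0.44, 0.7, -14, 0, 0, -0.35], [8.5, 0.44, 0.7, -16, 0, 0, -0.35], [8.5, 0.44, 0.7, -17.5, 0, 0, -0.35], [8.5, 0.44, 0.7, -18.2, 0, 0, -0.35], [8.5, 0.44, 0.7, -18.2, 0, 0, -0.35], [8.5, 0.44, 0.7, -18.2, 0, 0, -0.35]],
  ],
)

```text
clock: 4.6
ee_pos: [0.5451, 0.1666, 0.22]
orientation: [[0.927, 0.375, 0.001], [0.375, -0.927, 0.0], [0.001, 0.0, -1.0]]
wrist_force: [-0.8, -0.7, 1.1]
opening: 0.995
grasp_force: 0.0
```

Run:
```python
from h import *
o=telemetry.get_obs();print(o['clock'],o['ee_pos'],o['wrist_force'],o['dq'])
snap('wrist','w2.png')
```

```text
4.6 [0.54505965 0.16657804 0.21996349] [-0.76771402 -0.66331289  1.11526435] [ 0.09057861 -0.46400892 -0.63371038 -0.01902993  0.03687106  0.05828558]
```

View pics/w2.png

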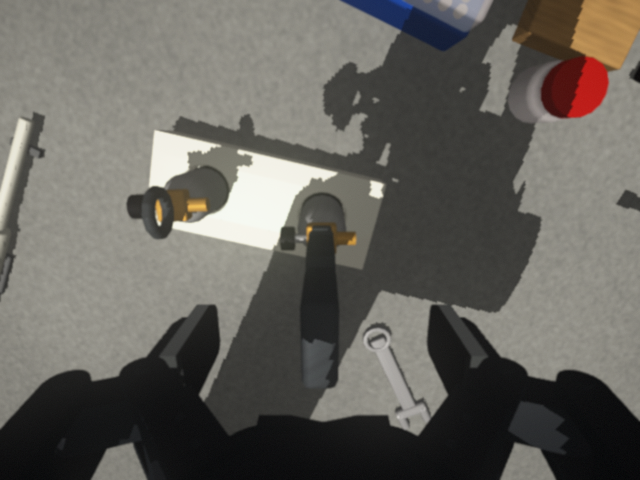

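The wrist view shows the tab between the fingers at column 320 (finger midline 323), with its near end at about row 387. I'll check that against the expected position and then close.

Run:
```python
from h import *
W=cam('wrist')
for x in (-.018,0,.018): print(proj(W,np.array([.5444,.167,.25])+x*np.array([.927,.375,0])))
print(atz(W,(320,387),.25),atz(W,(303,385),.25),atz(W,(337,385),.25))
```

```text
[320.03095596 391.39331591]
[319.88413981 350.00138118]
[319.72653172 304.88790139]
[0.52955168 0.16099956 0.25      ] [0.52800793 0.16721687 0.25      ] [0.53275552 0.15544767 0.25      ]
```

Call:
step_arm(
  commands=[
    [[0, 0, 0, 0, 0, 0, 0], [0, 0, 0, 0, 0, 0, 0], [0, 0, 0, 0, 0, 0, 0], [0, 0, 0, 0, 0, 0, 0], [0, 0, 0, 0, 0, 0, 0], [0, 0, 0, 0, 0, 0, 0], [0, 0, 0, 0, 0, 0, 0], [0, 0, 0, 0, 0, 0, 0], [0, 0, 0, 0, 0, 0, 0], [0, 0, 0, 0, 0, 0, 0]],
  ],
  newtons=90,
)

```text
clock: 5.65
ee_pos: [0.5448, 0.1667, 0.2195]
orientation: [[0.927, 0.375, 0.001], [0.375, -0.927, 0.0], [0.001, -0.0, -1.0]]
wrist_force: [-0.2, 0.8, 4.0]
opening: 0.149
grasp_force: 88.9
```

Call:
step_arm(
  commands=[
    [[0, 0, 0, 0.5, 0, 0, 0], [0, 0, 0, 1.5, 0, 0, 0], [0, 0, 0, 3, 0, 0, 0], [0, 0, 0, 5, 0, 0, 0], [0, 0, 0, 7, 0, 0, 0], [0, 0, 0, 8.5, 0, 0, 0], [0, 0, 0, 9, 0, 0, 0], [0, 0, 0, 9, 0, 0, 0], [0, 0, 0, 9, 0, 0, 0]],
  ],
)

```text
clock: 6.55
ee_pos: [0.5438, 0.1664, 0.3083]
orientation: [[0.927, 0.375, -0.002], [0.375, -0.927, -0.0], [-0.002, -0.0, -1.0]]
wrist_force: [-0.6, 0.4, -5.4]
opening: 0.15
grasp_force: 87.9
```

Run:
```python
from h import *
o=telemetry.get_obs();print(o['clock'],o['ee_pos'],o['wrist_force'],o['moment'],o['joints'])
snap('wrist','w3.png')
S,D=cam('scene'),cam('side')
print([d['bbox'] for d in (snap('scene','s3.png'),vision.search_frame('scene','cyl'))[1][:1]])
```

```text
6.55 [0.54379207 0.16639087 0.30827247] [-0.56787745  0.39634428 -5.37760289] [-0.02887876  0.00888825  0.06193738] [ 1.00548675e+01  1.45779338e+01  8.41859635e+01 -9.35651529e-04
  8.13535334e+01  7.80019082e+01]
[[320.8, 159.0, 335.6, 244.4]]
```

Call:
step_arm(
  commands=[
    [[0, -1, -0.5, 0, 0, 0, -0.1], [0, -2.5, -1.5, 0, 0, 0, -0.3], [0, -4, -3, 0, 0, 0, -0.5], [0, -5, -5, 0, 0, 0, -0.7], [0, -6, -7.5, 0, 0, 0, -0.9], [0, -6.4, -10, 0, 0, 0, -1.1], [0, -6.4, -12.5, 0, 0, 0, -1.3], [0, -6.4, -15, 0, 0, 0, -1.5], [0, -6.4, -17.5, -0.3, 0, 0, -1.7], [0, -6.4, -20, -0.6, 0, 0, -1.9], [0, -6.4, -22.5, -0.9, 0, 0, -2.1], [0, -6.4, -25, -1.2, 0, 0, -2.3], [0, -6.4, -27.5, -1.5, 0, 0, -2.5], [0, -6.4, -30, -1.7, 0, 0, -2.5], [0, -6.4, -32, -1.7, 0, 0, -2.5], [0, -6.4, -33.3, -1.7, 0, 0, -2.5], [0, -6.4, -34, -1.7, 0, 0, -2.5], [0, -6.4, -34.2, -1.7, 0, 0, -2.5], [0, -6.4, -34.2, -1.7, 0, 0, -2.5], [0, -6.4, -34.2, -1.7, 0, 0, -2.5]],
  ],
)

```text
clock: 8.7
ee_pos: [0.4804, -0.1745, 0.2922]
orientation: [[0.999, 0.036, -0.0], [0.036, -0.999, 0.001], [-0.0, -0.001, -1.0]]
wrist_force: [0.2, 1.0, -5.9]
opening: 0.149
grasp_force: 87.9
```

Run:
```python
from h import *
o=telemetry.get_obs();print(o['clock'],o['ee_pos'],o['wrist_force'])
w=snap('wrist','w4.png');s=snap('scene','s4.png');d=snap('side','d4.png')
def cr(im,x,y,w,h,k): return cv2.resize(im[y:y+h,x:x+w],(int(w*k),int(h*k)),interpolation=cv2.INTER_CUBIC)
t=np.hstack([cr(s,170,180,130,150,2.5)[:375],cr(d,290,180,175,150,2.5)])
b=cr(w,0,0,640,190,760/640)
W=max(t.shape[1],b.shape[1]);pad=lambda i:np.pad(i,((0,0),(0,W-i.shape[1]),(0,0)))
m=np.vstack([pad(t),pad(b)]);print(m.shape);cv2.imwrite('pics/m4.png',m[...,::-1])
```

```text
8.7 [ 0.48044185 -0.17452359  0.29223267] [ 0.24331285  0.99101759 -5.89771693]
(600, 762, 3)
```

View pics/m4.png

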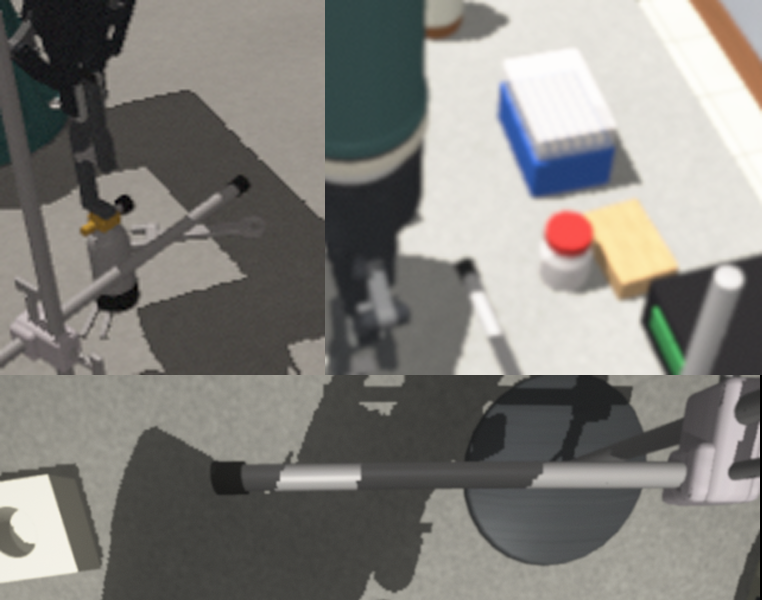

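The montage shows the wrist view of the rod running level from its cap at montage (212,477) to the boss at (690,475), with the scene and side views of the cap agreeing with the earlier ones. I'll intersect the viewing planes to fit the rod.

```bash
cat > fit.py <<'E'
from h import *
from scipy.optimize import least_squares
np.set_printoptions(precision=4,suppress=True)
C={'w':cam('wrist'),'s':cam('scene'),'d':cam('side')}
obs=[('w',(280/1.1875,102.5/1.1875)),('w',(420/1.1875,101.5/1.1875)),('w',(680/1.1875,100/1.1875)),
('s',(170+215/2.5,180+200/2.5)),('s',(170+150/2.5,180+246/2.5)),('s',(170+75/2.5,180+300/2.5)),
('d',(320+(320-216)/2.7,275+(400-300)/2.7)),('d',(320+(380-216)/2.7,275+(530-300)/2.7)),('d',(320+(400-216)/2.7,275+(580-300)/2.7))]
def res(p,o=obs):
    r=[]
    for n,uv in o:
        a=proj(C[n],(p[0],-.18,p[2]));b=proj(C[n],(p[0]-.1*np.tan(p[1]),-.08,p[2]))
        t=(b-a)/np.linalg.norm(b-a);q=np.array(uv)-a;r.append(t[0]*q[1]-t[1]*q[0])
    return np.array(r)
for sel in (obs,obs[:6],obs[:3]+obs[6:]):
    s=least_squares(res,[.58,0,.22],args=(sel,),loss='soft_l1');print('x@-.18',s.x[0],'yaw',np.degrees(s.x[1]),'z',s.x[2],s.fun)
z=s.x[2]
print('cap ends at z', atz(C['w'],(212/1.1875,102/1.1875),.218), tri(C['w'],(212/1.1875,102/1.1875),C['s'],(170+247/2.5,180+180/2.5)))
print('upright/base', atz(C['w'],(466/1.1875,90/1.1875),.022),atz(C['w'],(645/1.1875,100/1.1875),.022))
E
python3 fit.py
```

```text
x@-.18 0.5803772029505763 yaw 2.2269791588034544 z 0.21635784429591992 [-0.1492 -0.1326 -0.4024  0.2666  0.0772  0.1588  0.2665  1.5944  1.0587]
x@-.18 0.5803417896898097 yaw 2.182672167992472 z 0.21580703583812133 [-0.0493  0.067  -0.0177  0.0871 -0.0898  0.0063]
x@-.18 0.5790709977291194 yaw 2.1995852423171316 z 0.22701579963294777 [ 0.0317  0.0847 -0.1176 -0.6933  0.5828  0.0277]
cap ends at z [ 0.577  -0.0911  0.218 ] (array([ 0.5779, -0.0887,  0.2136]), np.float64(0.0016184469693573597))
upright/base [ 0.6142 -0.2438  0.022 ] [ 0.613  -0.4059  0.022 ]
```

Call:
step_arm(
  commands=[
    [[0, 0.5, 0, 0.3, 0, 0, 0], [0, 1.5, 0.1, 0.3, 0, 0, 0], [0, 3, 0.1, 0.3, 0, 0, 0], [0, 4.5, 0.2, 0.3, 0, 0, 0], [0, 6, 0.2, 0.3, 0, 0, 0], [0, 7.5, 0.3, 0.3, 0, 0, 0], [0, 8.5, 0.3, 0.3, 0, 0, 0], [0, 9.2, 0.4, 0.3, 0, 0, 0], [0, 9.5, 0.4, 0.3, 0, 0, 0], [0, 9.6, 0.4, 0.3, 0, 0, 0], [0, 9.6, 0.4, 0.3, 0, 0, 0], [0, 9.6, 0.4, 0.3, 0, 0, 0]],
  ],
)

```text
clock: 10.05
ee_pos: [0.5761, -0.1714, 0.2953]
orientation: [[0.999, 0.036, -0.0], [0.036, -0.999, 0.0], [-0.0, -0.0, -1.0]]
wrist_force: [0.6, 0.4, -5.4]
opening: 0.147
grasp_force: 87.9
```

Run:
```python
from h import *
o=telemetry.get_obs();print(o['clock'],o['ee_pos'],o['wrist_force'])
s=snap('scene','s5.png');d=snap('side','d5.png');w=snap('wrist','w5.png')
def cr(im,x,y,w,h,k): return cv2.resize(im[y:y+h,x:x+w],(int(w*k),int(h*k)),interpolation=cv2.INTER_CUBIC)
cv2.imwrite('pics/m5.png',np.hstack([cr(s,175,190,110,150,4)[:600],cr(d,310,180,90,150,4)])[...,::-1])
```

```text
10.05 [ 0.57605624 -0.17142431  0.29534526] [ 0.59506269  0.35107894 -5.44575442]
```

View pics/m5.png

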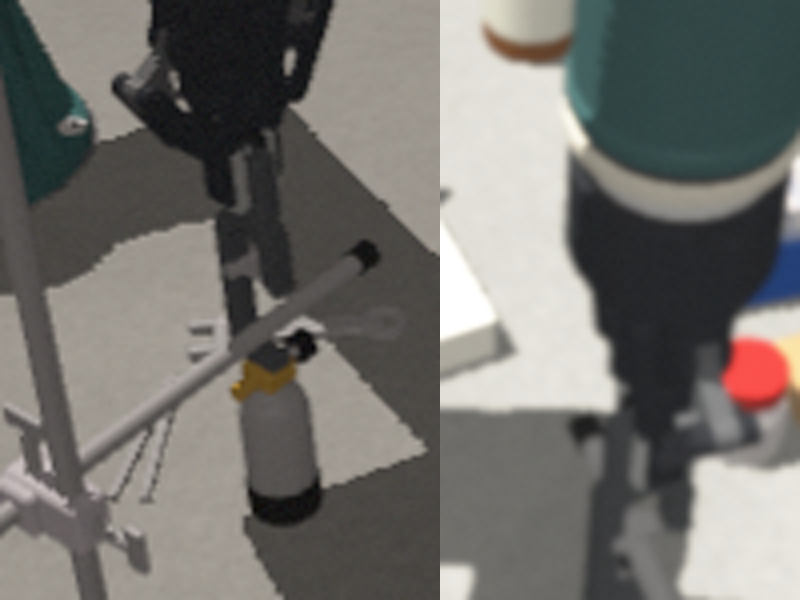

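The left view shows the rod passing through the gap, below the nose (280,290) and above the brass block (265,370), with no contact force. I'll feel gently for the shank with small +x moves.

Call:
step_arm(
  commands=[
    [[0, 0.15, 0, 0, 0, 0, 0], [0, 0.3, 0, 0, 0, 0, 0], [0, 0.4, 0, 0, 0, 0, 0], [0, 0.4, 0, 0, 0, 0, 0]],
  ],
)

```text
clock: 10.6
ee_pos: [0.5808, -0.1714, 0.2953]
orientation: [[0.999, 0.036, 0.0], [0.036, -0.999, 0.0], [0.0, -0.0, -1.0]]
wrist_force: [0.3, 0.8, -5.3]
opening: 0.147
grasp_force: 87.9
```

Call:
step_arm(
  commands=[
    [[0, 0.1, 0, 0, 0, 0, 0], [0, 0.15, 0, 0, 0, 0, 0], [0, 0.15, 0, 0, 0, 0, 0]],
  ],
)

```text
clock: 10.9
ee_pos: [0.5821, -0.1714, 0.2952]
orientation: [[0.999, 0.036, -0.0], [0.036, -0.999, 0.0], [-0.0, -0.0, -1.0]]
wrist_force: [-0.4, -0.2, -5.5]
opening: 0.151
grasp_force: 87.9
```

Call:
step_arm(
  commands=[
    [[0, 0.1, 0, 0, 0, 0, 0], [0, 0.1, 0, 0, 0, 0, 0]],
  ],
)

```text
clock: 11.1
ee_pos: [0.5832, -0.1714, 0.2953]
orientation: [[0.999, 0.036, 0.0], [0.036, -0.999, 0.0], [0.0, -0.0, -1.0]]
wrist_force: [-0.0, 0.0, -4.8]
opening: 0.146
grasp_force: 87.9
```

Call:
step_arm(
  commands=[
    [[0, 0.1, 0, 0, 0, 0, 0], [0, 0.1, 0, 0, 0, 0, 0]],
  ],
)

```text
clock: 11.3
ee_pos: [0.5841, -0.1714, 0.2952]
orientation: [[0.999, 0.036, -0.0], [0.036, -0.999, 0.0], [-0.0, -0.0, -1.0]]
wrist_force: [0.6, 0.3, -5.8]
opening: 0.147
grasp_force: 87.9
```

Call:
step_arm(
  commands=[
    [[0, 0.1, 0, 0, 0, 0, 0], [0, 0.1, 0, 0, 0, 0, 0]],
  ],
)

```text
clock: 11.5
ee_pos: [0.5846, -0.1714, 0.2951]
orientation: [[0.999, 0.036, -0.001], [0.036, -0.999, 0.0], [-0.001, -0.0, -1.0]]
wrist_force: [-1.0, -0.5, -4.5]
opening: 0.152
grasp_force: 87.9
```

Call:
step_arm(
  commands=[
    [[0, 0.1, 0, 0, 0, 0, 0], [0, 0.1, 0, 0, 0, 0, 0]],
  ],
)

```text
clock: 11.7
ee_pos: [0.5851, -0.1714, 0.295]
orientation: [[0.999, 0.036, -0.002], [0.036, -0.999, 0.0], [-0.002, -0.0, -1.0]]
wrist_force: [-4.7, -0.5, -3.5]
opening: 0.148
grasp_force: 88.0
```

Call:
step_arm(
  commands=[
    [[0, -0.3, 0, 0, 0, 0, 0], [0, -0.6, 0, 0, 0, 0, 0], [0, -0.6, 0, -0.3, 0, 0, 0], [0, -0.6, 0, -0.7, 0, 0, 0], [0, -0.6, 0, -1.1, 0, 0, 0], [0, -0.6, 0, -1.3, 0, 0, 0], [0, -0.6, 0, -1.4, 0, 0, 0], [0, -0.6, 0, -1.4, 0, 0, 0]],
  ],
)

```text
clock: 12.5
ee_pos: [0.58, -0.1713, 0.281]
orientation: [[0.999, 0.036, -0.0], [0.036, -0.999, 0.0], [-0.0, -0.0, -1.0]]
wrist_force: [-0.1, 0.1, -5.5]
opening: 0.15
grasp_force: 87.9
```

Call:
step_arm(
  commands=[
    [[0, 0, 0, -0.2, 0, 0, 0], [0, 0, 0, -0.4, 0, 0, 0], [0, 0, 0, -0.5, 0, 0, 0], [0, 0, 0, -0.5, 0, 0, 0]],
  ],
)

```text
clock: 12.9
ee_pos: [0.5799, -0.1713, 0.276]
orientation: [[0.999, 0.036, -0.0], [0.036, -0.999, 0.0], [-0.0, -0.0, -1.0]]
wrist_force: [0.4, 0.9, -5.4]
opening: 0.151
grasp_force: 87.9
```

Call:
step_arm(
  commands=[
    [[0, 0, 0, -0.2, 0, 0, 0], [0, 0, 0, -0.4, 0, 0, 0], [0, 0, 0, -0.5, 0, 0, 0], [0, 0, 0, -0.5, 0, 0, 0]],
  ],
)

```text
clock: 13.3
ee_pos: [0.5799, -0.1713, 0.271]
orientation: [[0.999, 0.036, -0.0], [0.036, -0.999, 0.0], [-0.0, -0.0, -1.0]]
wrist_force: [0.4, 0.0, -6.5]
opening: 0.15
grasp_force: 87.9
```

Call:
step_arm(
  commands=[
    [[0, 0, 0, -0.2, 0, 0, 0], [0, 0, 0, -0.3, 0, 0, 0], [0, 0, 0, -0.3, 0, 0, 0]],
  ],
)

```text
clock: 13.6
ee_pos: [0.5804, -0.1715, 0.2691]
orientation: [[0.999, 0.036, 0.001], [0.036, -0.999, -0.0], [0.001, 0.0, -1.0]]
wrist_force: [-0.5, -0.5, 0.9]
opening: 0.147
grasp_force: 89.0
```

Call:
step_arm(
  commands=[
    [[0, 0, 0, -0.2, 0, 0, 0], [0, 0, 0, -0.3, 0, 0, 0], [0, 0, 0, -0.3, 0, 0, 0]],
  ],
)

```text
clock: 13.9
ee_pos: [0.5803, -0.1715, 0.2664]
orientation: [[0.999, 0.036, 0.001], [0.036, -0.999, -0.001], [0.001, 0.001, -1.0]]
wrist_force: [-1.6, 0.5, 5.7]
opening: 0.149
grasp_force: 89.7
```

Call:
step_arm(
  commands=[
    [[0, 0, 0, -0.2, 0, 0, 0], [0, 0, 0, -0.3, 0, 0, 0], [0, 0, 0, -0.3, 0, 0, 0]],
  ],
)

```text
clock: 14.2
ee_pos: [0.579, -0.1719, 0.2632]
orientation: [[0.999, 0.036, -0.002], [0.036, -0.999, -0.001], [-0.002, 0.001, -1.0]]
wrist_force: [-6.7, 0.3, 5.1]
opening: 0.153
grasp_force: 89.6
```

Call:
step_arm(
  commands=[
    [[0, 0, 0, -0.2, 0, 0, 0], [0, 0, 0, -0.3, 0, 0, 0], [0, 0, 0, -0.3, 0, 0, 0]],
  ],
)

```text
clock: 14.5
ee_pos: [0.5778, -0.1717, 0.2591]
orientation: [[0.999, 0.036, -0.005], [0.036, -0.999, -0.0], [-0.005, 0.0, -1.0]]
wrist_force: [-6.4, -1.1, 1.7]
opening: 0.153
grasp_force: 89.0
```

Call:
step_arm(
  commands=[
    [[0, 0, 0, -0.2, 0, 0, 0], [0, 0, 0, -0.3, 0, 0, 0], [0, 0, 0, -0.3, 0, 0, 0]],
  ],
)

```text
clock: 14.8
ee_pos: [0.5777, -0.1715, 0.2555]
orientation: [[0.999, 0.036, -0.005], [0.036, -0.999, 0.0], [-0.005, -0.0, -1.0]]
wrist_force: [-5.9, 0.2, -0.4]
opening: 0.146
grasp_force: 88.8
```

Call:
step_arm(
  commands=[
    [[0, 0, 0, -0.2, 0, 0, 0], [0, 0, 0, -0.3, 0, 0, 0], [0, 0, 0, -0.3, 0, 0, 0]],
  ],
)

```text
clock: 15.1
ee_pos: [0.5776, -0.1714, 0.2522]
orientation: [[0.999, 0.036, -0.005], [0.036, -0.999, 0.0], [-0.005, -0.001, -1.0]]
wrist_force: [-5.8, -0.4, -1.5]
opening: 0.148
grasp_force: 88.6
```

Call:
step_arm(
  commands=[
    [[0, 0, 0, -0.2, 0, 0, 0], [0, 0, 0, -0.3, 0, 0, 0], [0, 0, 0, -0.3, 0, 0, 0]],
  ],
)

```text
clock: 15.4
ee_pos: [0.5776, -0.1712, 0.2489]
orientation: [[0.999, 0.036, -0.005], [0.036, -0.999, 0.001], [-0.005, -0.001, -1.0]]
wrist_force: [-4.2, -0.5, -4.5]
opening: 0.15
grasp_force: 88.3
```

Call:
step_arm(
  commands=[
    [[0, 0, 0, -0.2, 0, 0, 0], [0, 0, 0, -0.3, 0, 0, 0], [0, 0, 0, -0.3, 0, 0, 0]],
  ],
)

```text
clock: 15.7
ee_pos: [0.5775, -0.1711, 0.2454]
orientation: [[0.999, 0.036, -0.006], [0.036, -0.999, 0.001], [-0.006, -0.001, -1.0]]
wrist_force: [-5.6, -0.9, -9.2]
opening: 0.151
grasp_force: 87.6
```

Call:
step_arm(
  commands=[
    [[0, 0, 0, -0.1, 0, 0, 0], [0, 0, 0, -0.2, 0, 0, 0], [0, 0, 0, -0.2, 0, 0, 0]],
  ],
)

```text
clock: 16.0
ee_pos: [0.5777, -0.1708, 0.2431]
orientation: [[0.999, 0.036, -0.005], [0.036, -0.999, 0.002], [-0.005, -0.002, -1.0]]
wrist_force: [-0.6, 0.2, -6.4]
opening: 0.15
grasp_force: 88.6
```

Call:
step_arm(
  commands=[
    [[0, 0, 0, -0.1, 0, 0, 0], [0, 0, 0, -0.2, 0, 0, 0], [0, 0, 0, -0.2, 0, 0, 0]],
  ],
)

```text
clock: 16.3
ee_pos: [0.5809, -0.1715, 0.2435]
orientation: [[0.999, 0.036, 0.002], [0.036, -0.999, -0.0], [0.002, 0.0, -1.0]]
wrist_force: [1.2, 0.8, -5.6]
opening: 0.144
grasp_force: 88.6
```

Call:
step_arm(
  commands=[
    [[0, 0, 0, -0.1, 0, 0, 0], [0, 0, 0, -0.1, 0, 0, 0]],
  ],
)

```text
clock: 16.5
ee_pos: [0.5803, -0.1714, 0.2424]
orientation: [[0.999, 0.036, 0.0], [0.036, -0.999, 0.0], [0.0, -0.0, -1.0]]
wrist_force: [-0.7, 0.1, -5.2]
opening: 0.144
grasp_force: 88.6
```

Call:
step_arm(
  commands=[
    [[0, 0, 0, -0.1, 0, 0, 0], [0, 0, 0, -0.1, 0, 0, 0]],
  ],
)

```text
clock: 16.7
ee_pos: [0.58, -0.1714, 0.2412]
orientation: [[0.999, 0.036, -0.0], [0.036, -0.999, 0.0], [-0.0, -0.0, -1.0]]
wrist_force: [0.6, 0.4, -6.0]
opening: 0.151
grasp_force: 88.6
```

Call:
step_arm(
  commands=[
    [[0, 0, 0, -0.1, 0, 0, 0], [0, 0, 0, -0.2, 0, 0, 0], [0, 0, 0, -0.2, 0, 0, 0]],
  ],
)

```text
clock: 17.0
ee_pos: [0.5799, -0.1714, 0.2391]
orientation: [[0.999, 0.036, -0.0], [0.036, -0.999, 0.0], [-0.0, -0.0, -1.0]]
wrist_force: [0.1, -0.5, -5.2]
opening: 0.15
grasp_force: 88.6
```

Call:
step_arm(
  commands=[
    [[0, 0, 0, -0.1, 0, 0, 0], [0, 0, 0, -0.1, 0, 0, 0]],
  ],
)

```text
clock: 17.2
ee_pos: [0.5804, -0.1715, 0.2385]
orientation: [[0.999, 0.036, 0.001], [0.036, -0.999, -0.0], [0.001, 0.0, -1.0]]
wrist_force: [-1.3, -0.2, -3.9]
opening: 0.148
grasp_force: 88.9
```

Call:
step_arm(
  commands=[
    [[0, 0, 0, -0.1, 0, 0, 0], [0, 0, 0, -0.1, 0, 0, 0]],
  ],
)

```text
clock: 17.4
ee_pos: [0.5808, -0.1717, 0.2383]
orientation: [[0.999, 0.036, 0.002], [0.036, -0.999, -0.001], [0.002, 0.001, -1.0]]
wrist_force: [-0.2, -0.3, 1.9]
opening: 0.147
grasp_force: 89.8
```

Call:
step_arm(
  commands=[
    [[0, 0, 0, -0.1, 0, 0, 0], [0, 0, 0, -0.1, 0, 0, 0], [0, 0, 0, -0.1, 0, 0, 0]],
  ],
)

```text
clock: 17.7
ee_pos: [0.5809, -0.172, 0.2381]
orientation: [[0.999, 0.036, 0.003], [0.036, -0.999, -0.001], [0.003, 0.002, -1.0]]
wrist_force: [-1.1, 1.1, 8.2]
opening: 0.149
grasp_force: 90.7
```

Call:
step_arm(
  commands=[
    [[0, 0, 0, 0.2, 0, 0, 0], [0, 0, 0, 0.5, 0, 0, 0], [0, 0, 0, 0.9, 0, 0, 0], [0, 0, 0, 1.2, 0, 0, 0], [0, 0, 0, 1.4, 0, 0, 0], [0, 0, 0, 1.5, 0, 0, 0], [0, 0, 0, 1.5, 0, 0, 0]],
  ],
)

```text
clock: 18.4
ee_pos: [0.5801, -0.1714, 0.2514]
orientation: [[0.999, 0.036, 0.0], [0.036, -0.999, 0.0], [0.0, -0.0, -1.0]]
wrist_force: [1.1, 0.0, -5.0]
opening: 0.15
grasp_force: 88.6
```

Call:
step_arm(
  commands=[
    [[0, 0, 0, 0.1, 0, 0, 0], [0, 0, 0, 0.2, 0, 0, 0], [0, 0, 0, 0.2, 0, 0, 0]],
  ],
)

```text
clock: 18.7
ee_pos: [0.5801, -0.1714, 0.2534]
orientation: [[0.999, 0.036, 0.0], [0.036, -0.999, 0.0], [0.0, -0.0, -1.0]]
wrist_force: [0.2, -0.3, -5.7]
opening: 0.148
grasp_force: 88.6
```

Call:
step_arm(
  commands=[
    [[0, 0, 0, 0.1, 0, 0, 0], [0, 0, 0, 0.15, 0, 0, 0], [0, 0, 0, 0.15, 0, 0, 0]],
  ],
)

```text
clock: 19.0
ee_pos: [0.5799, -0.1713, 0.2541]
orientation: [[0.999, 0.036, -0.001], [0.036, -0.999, 0.0], [-0.001, -0.0, -1.0]]
wrist_force: [1.4, -0.4, -10.2]
opening: 0.145
grasp_force: 87.9
```

Call:
step_arm(
  commands=[
    [[0, 0, 0, 0.1, 0, 0, 0], [0, 0, 0, 0.1, 0, 0, 0]],
  ],
)

```text
clock: 19.2
ee_pos: [0.5798, -0.1713, 0.2545]
orientation: [[0.999, 0.036, -0.001], [0.036, -0.999, 0.001], [-0.001, -0.001, -1.0]]
wrist_force: [2.9, -0.9, -18.2]
opening: 0.144
grasp_force: 88.0
```

Call:
step_arm(
  commands=[
    [[0, 0, 0, 0.1, 0, 0, 0], [0, 0, 0, 0.1, 0, 0, 0]],
  ],
)

```text
clock: 19.4
ee_pos: [0.5796, -0.1713, 0.2548]
orientation: [[0.999, 0.036, -0.002], [0.036, -0.999, 0.001], [-0.002, -0.001, -1.0]]
wrist_force: [5.0, -1.7, -25.4]
opening: 0.147
grasp_force: 88.1
```

Call:
step_arm(
  commands=[
    [[0, 0, 0, -0.3, 0, 0, 0], [0, 0, 0, -0.7, 0, 0, 0], [0, 0, 0, -1.1, 0, 0, 0], [0, 0, 0, -1.5, 0, 0, 0], [0, 0, 0, -1.7, 0, 0, 0], [0, 0, 0, -1.8, 0, 0, 0], [0, 0, 0, -1.9, 0, 0, 0], [0, 0, 0, -1.9, 0, 0, 0]],
  ],
)

```text
clock: 20.2
ee_pos: [0.5805, -0.1716, 0.2384]
orientation: [[0.999, 0.036, 0.001], [0.036, -0.999, -0.001], [0.001, 0.001, -1.0]]
wrist_force: [-0.5, 0.6, -2.4]
opening: 0.153
grasp_force: 107.6
```

Call:
step_arm(
  commands=[
    [[0, 0, 0, -0.05, 0, 0, 0], [0, 0, 0, -0.05, 0, 0, 0], [1.4, 0, 0, -0.05, 0, 0, 0], [1.7, 0, 0, -0.05, 0, 0, 0], [2, 0, 0, -0.05, 0, 0, 0], [2.5, 0, 0, -0.05, 0, 0, 0], [3, 0, 0, -0.05, 0, 0, 0], [4, 0, 0, -0.05, 0, 0, 0], [5, 0, 0, -0.05, 0, 0, 0], [6, 0, 0, -0.05, 0, 0, 0], [6, 0, 0, -0.05, 0, 0, 0]],
  ],
)

```text
clock: 21.3
ee_pos: [0.5801, -0.1714, 0.2373]
orientation: [[0.999, 0.036, -0.0], [0.036, -0.999, 0.0], [-0.0, -0.0, -1.0]]
wrist_force: [-0.7, 0.3, 0.8]
opening: 0.708
grasp_force: 0.0
```

Call:
step_arm(
  commands=[
    [[6, 0, 0, 1, 0, 0, 0], [6, 0, 0, 3, 0, 0, 0], [6, 0, 0, 6, 0, 0, 0], [6, 0, 0, 9, 0, 0, 0], [6, 0, 0, 12, 0, 0, 0], [6, -2, 0, 14, 0, 0, 0], [6, -5, 2, 15, 0, 0, 0], [6, -8, 5, 15, 0, 0, 0], [6, -10, 8, 15, 0, 0, 0], [6, -10, 10, 15, 0, 0, 0], [6, -10, 10, 15, 0, 0, 0], [6, -10, 10, 15, 0, 0, 0], [6, -10, 10, 15, 0, 0, 0], [6, -10, 10, 15, 0, 0, 0]],
  ],
)

```text
clock: 22.7
ee_pos: [0.4804, -0.0723, 0.3871]
orientation: [[0.999, 0.035, -0.0], [0.035, -0.999, -0.0], [-0.0, 0.0, -1.0]]
wrist_force: [-0.2, 0.5, -0.2]
opening: 0.706
grasp_force: 0.0
```

Run:
```python
from h import *
o=telemetry.get_obs();print(o['clock'],o['ee_pos'],o['wrist_force'])
s=snap('scene','s6.png');print([ (d['bbox'],d['score']) for t in ('cyl','latch_plate') for d in vision.search_frame('scene',t)[:1]]);d=snap('side','d6.png');w=snap('wrist','w6.png')
def cr(im,x,y,w,h,k): return cv2.resize(im[y:y+h,x:x+w],(int(w*k),int(h*k)),interpolation=cv2.INTER_CUBIC)
cv2.imwrite('pics/m6.png',np.hstack([cr(s,190,210,90,120,5),cr(w,230,0,87,150,4)[:600]])[...,::-1])
```

```text
22.7 [ 0.48044905 -0.07229728  0.38714712] [-0.22893101  0.52025429 -0.21607932]
[([231.7, 249.4, 257.5, 343.6], 0.64)]
```

View pics/m6.png

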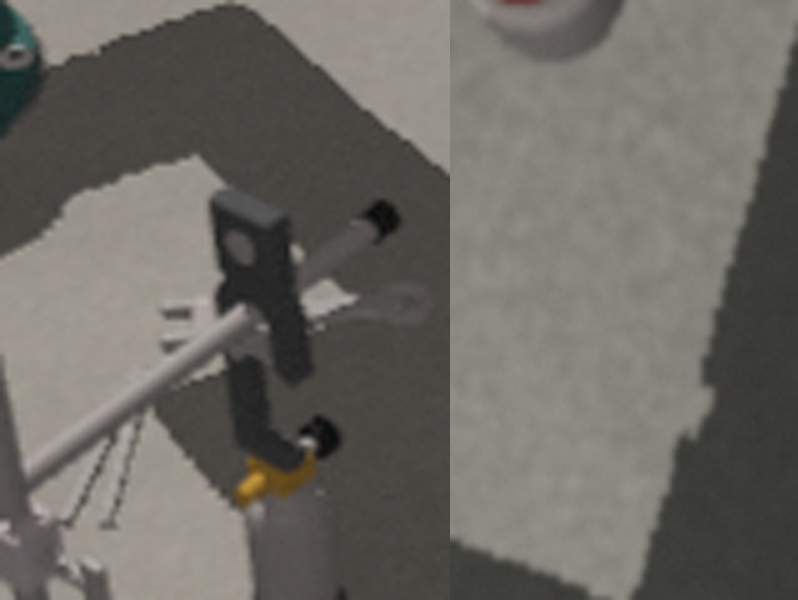

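The picture shows the cylinder hanging with the rod in the bend at crop (245,320) and the nose and flap below it. I'll wait for any swing to die out, check that nothing is moving, and hand in.

Call:
step_arm(
  commands=[
    [[6, 0, 0, 0, 0, 0, 0], [6, 0, 0, 0, 0, 0, 0], [6, 0, 0, 0, 0, 0, 0], [6, 0, 0, 0, 0, 0, 0], [6, 0, 0, 0, 0, 0, 0], [6, 0, 0, 0, 0, 0, 0], [6, 0, 0, 0, 0, 0, 0], [6, 0, 0, 0, 0, 0, 0], [6, 0, 0, 0, 0, 0, 0], [6, 0, 0, 0, 0, 0, 0], [6, 0, 0, 0, 0, 0, 0], [6, 0, 0, 0, 0, 0, 0], [6, 0, 0, 0, 0, 0, 0], [6, 0, 0, 0, 0, 0, 0], [6, 0, 0, 0, 0, 0, 0], [6, 0, 0, 0, 0, 0, 0], [6, 0, 0, 0, 0, 0, 0], [6, 0, 0, 0, 0, 0, 0], [6, 0, 0, 0, 0, 0, 0], [6, 0, 0, 0, 0, 0, 0]],
  ],
)

```text
clock: 24.95
ee_pos: [0.4801, -0.0714, 0.3873]
orientation: [[0.999, 0.036, -0.0], [0.036, -0.999, 0.0], [-0.0, -0.0, -1.0]]
wrist_force: [-0.0, -1.0, 0.5]
opening: 0.703
grasp_force: 0.0
```

Run:
```python
from h import *
g=lambda i:cv2.cvtColor(i,cv2.COLOR_RGB2GRAY)[240:350,220:275].astype(float)
f=[g(snap('scene')) for _ in range(10)];p=g(cv2.imread('pics/s6.png')[...,::-1].copy())
n=cv2.cvtColor(snap('scene'),cv2.COLOR_RGB2GRAY)
print('consec',[round(abs(a-f[0]).max(),1) for a in f],'vs s6',abs(f[0]-p).max(),abs(f[0]-p).mean(), [cv2.phaseCorrelate(f[0],a)[0] for a in (f[5],f[9],p)])
print(telemetry.get_obs()['clock'])
```

```text
consec [np.float64(0.0), np.float64(10.0), np.float64(10.0), np.float64(9.0), np.float64(13.0), np.float64(11.0), np.float64(14.0), np.float64(11.0), np.float64(11.0), np.float64(11.0)] vs s6 49.0 1.367603305785124 [(0.044241014511548826, -0.009634517382139052), (0.06251186767031314, -0.01474204425211667), (-0.024598387488371287, -0.016899036893207153)]
25.5
```

```bash
python3 -c "from rig import hand_in; print(hand_in())"
```

```text
the job is handed in; nothing more can be done
None
```

The cylinder hangs at rest on the cross rod, and its shut latch held an upward pull of about 20 N; the highest wrist force I read was about 26 N, and the job was handed in at 25.5 s.

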